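# Sort slide covers with a go/no-go slot gauge

## Task

Check the two slide covers in the slot gauge, one at a time, putting each away before you take up the next: slide it lengthwise along the bed, from the wide jaws towards the narrow ones, as far as it will go or until it is clearly between the narrow jaws. A cover that enters the wide jaws but is stopped by the narrow ones is good and goes flat into the rectangular tray; one that also runs on between the narrow jaws is worn and goes flat into the round dish. Leave the loose things lying about where they are.

Things in the scene. Friction and masses are not known exactly. Their poses are not given: they have to be found in the camera images.
- cover_a_mid (a point): centre of one of two slide covers, 17 mm over its underside. Black plate 95 mm long (x), 8 mm thick, lying flat; on it a central aluminium grip rib 44 mm long (x), 12 mm wide (y), from 8 to 34 mm over the underside. Both look alike; width (y) is 62 mm if good, 56 mm if worn; which is which is not told. About 0.15 kg; either end may go first
- cover_b_mid (a point): centre of one of two slide covers, 17 mm over its underside. Black plate 95 mm long (x), 8 mm thick, lying flat; on it a central aluminium grip rib 44 mm long (x), 12 mm wide (y), from 8 to 34 mm over the underside. Both look alike; width (y) is 62 mm if good, 56 mm if worn; which is which is not told. About 0.15 kg; either end may go first
- gauge_step (a point): slot gauge, fixed: point on its bed's upper face (12 mm over the bench), on the centre line, at the square step where the wide jaws end and the narrow ones begin. x runs along the slot from wide to narrow jaws, roughly away from the robot; z up. A good cover stops with its centre at x = -47.5 mm from here; a worn one, held square and central, runs on
- gauge: the same gauge: aluminium bed 220 (x) by 110 by 12 mm, origin under its middle (step at x = +25 mm). Dark steel jaws on both sides, 12 mm high above the bed, open at the top. Along x: bare bed -110 to -38 mm, rounded lead-ins, wide (go) jaws 64.4 mm apart -30 to +25 mm, narrow (no-go) jaws 59.4 mm apart +25 to +80 mm, bare bed to +110 mm
- tray_floor (a point): middle of the inner floor (4 mm over the bench) of the rectangular aluminium tray with a cork floor, fixed: 120 mm (its x) by 140 mm (its y) outside, walls 4 mm thick, rim 20 mm over the bench
- dish_floor (a point): middle of the inner floor (4 mm over the bench) of the round steel dish, fixed: 168 mm across the rim outside, floor 150 mm across, rim 18 mm over the bench
- objective: bystander: white microscope objective standing upright, 29 mm across, 46 mm high; origin under its middle
- blower: bystander: rubber blower bulb standing upright, 51 mm across, 98 mm high; origin under its middle
- eyepiece: bystander: black eyepiece standing upright, 35 mm across, 46 mm high; origin under its middle
- cover_a: the same cover as cover_a_mid; origin at the centre of its underside
- cover_b: the same cover as cover_b_mid; origin at the centre of its underside

How it is judged:
On the way, in this order (a step that is already met when the one before it is completed fails the run):
1. the first cover is gauged, low and straight in the slot: the good one with its front edge within 7.5 mm of the step, or the worn one at least 13 mm past it (((x of cover_b_mid in the frame of gauge_step between -0.055 and -0.04 m and y of cover_b_mid in the frame of gauge_step between -0.006 and 0.006 m and z of cover_b_mid in the frame of gauge_step between 0.011 and 0.024 m and angle between the x axis of cover_b_mid and the x axis of gauge_step, either way round below 0.12 rad) or (x of cover_a_mid in the frame of gauge_step between -0.034 and 0.06 m and y of cover_a_mid in the frame of gauge_step between -0.006 and 0.006 m and z of cover_a_mid in the frame of gauge_step between 0.011 and 0.024 m and angle between the x axis of cover_a_mid and the x axis of gauge_step, either way round below 0.12 rad))), for 0.1 s.
2. with the first cover put away in its tray or dish, the second is gauged in the same way ((((horizontal distance between cover_b_mid and tray_floor below 0.04 m and z of cover_b_mid in the frame of tray_floor between 0.012 and 0.022 m and angle between cover_b_mid's own z axis and vertical below 0.1 rad) and (x of cover_a_mid in the frame of gauge_step between -0.034 and 0.06 m and y of cover_a_mid in the frame of gauge_step between -0.006 and 0.006 m and z of cover_a_mid in the frame of gauge_step between 0.011 and 0.024 m and angle between the x axis of cover_a_mid and the x axis of gauge_step, either way round below 0.12 rad)) or ((horizontal distance between cover_a_mid and dish_floor below 0.04 m and z of cover_a_mid in the frame of dish_floor between 0.012 and 0.022 m and angle between cover_a_mid's own z axis and vertical below 0.1 rad) and (x of cover_b_mid in the frame of gauge_step between -0.055 and -0.04 m and y of cover_b_mid in the frame of gauge_step between -0.006 and 0.006 m and z of cover_b_mid in the frame of gauge_step between 0.011 and 0.024 m and angle between the x axis of cover_b_mid and the x axis of gauge_step, either way round below 0.12 rad)))), for 0.1 s.
At the end, for the whole second after the job is handed in: The good cover lies flat (tilt under 0.1 rad) on the floor of the rectangular tray and the worn cover flat on the floor of the round dish, each with its centre within 40 mm of the floor's middle, at rest (horizontal distance between cover_b_mid and tray_floor below 0.04 m and z of cover_b_mid in the frame of tray_floor between 0.012 and 0.022 m and angle between each of cover_b_mid, cover_a_mid's own z axis and vertical below 0.1 rad and horizontal distance between cover_a_mid and dish_floor below 0.04 m and z of cover_a_mid in the frame of dish_floor between 0.012 and 0.022 m and linear speed of each of cover_a, cover_b below 0.02 m/s); the robot touches nothing.
It fails at once if the objective is shifted by more than 40 mm (distance of objective from where it was at the start of the episode above 0.04 m).
It fails at once if the blower is shifted by more than 40 mm (distance of blower from where it was at the start of the episode above 0.04 m).
It fails at once if the eyepiece is shifted by more than 40 mm (distance of eyepiece from where it was at the start of the episode above 0.04 m).
It also fails if it takes over 70 s, if anything falls off the work surface, if the arm or the gripper's body presses on something with over 40 N, if the wrist force passes 120 N, or if a joint passes its speed limit or range.

## Robot

A 6-joint arm with a two-finger parallel gripper is mounted at the origin on a cart in front of the work surface, level with it; the furniture and walls round the work are solid. World frame = base frame: x ahead of the robot, y to its left, z up, the work surface at z = 0. Lengths are in m, angles in rad, forces in N, time in s.
With the tool pointing down it reaches from about 0.35 to 0.975 m from the base axis. Payload 4.9 kg.
Tool frame: the origin (TCP) lies on the front face of the gripper's body, between the roots of the fingers; the fingertips stand ctrl.finger_overhang ahead of it and the grasp point (between the pads) lies 54 mm ahead of it (ctrl.finger_overhang is the distance from the TCP to the fingertips, in m); z points along the fingers, y is the line along which they close (so a half turn about z gives the same grasp; the last joint's range is limited). The gripper opens to 85 mm and grips with 20 to 120 N. Pads are 22 mm wide; open, the fingers measure 114 mm over their backs; the gripper's body (76 mm by 85 mm) begins 54 mm behind the grasp point. The pads swing forward as they close: fully open they stand 13 mm farther back than shut.
Start: joints at [1.037, 0.053, 1.613, -0, 1.476, -0.119], TCP at [0.252, 0.572, 0.304] pointing down, gripper open.
Joint ranges: [-3.01, 3.01], [-1.01, 2.22], [0.06, 2.58], [-1.02, 4.17], [0.09, 2.62], [-3.14, 3.14]. Speed limits (rad/s): [2.57, 2.57, 3.14, 3.14, 3.14, 3.14].

## Interface

Orientations are given as a rotation vector (axis times angle).
In Python, from station import ctrl, vision gives the robot as it stands. The module is installed in compiled form; this text tells all that it offers.
- The arm moves only by the tool drive_tool, never from a script. Its argument "rows" is a list of rows, each a list of 2 entries, a list of its own where there are three numbers: the shift along the tool's x, y, z in m, then the turn about the tool's z in rad. A call has 1 to 10 rows; each row shifts and turns the commanded pose from where the row before left it, along the tool's axes as they then stand; what a row does not reach is not made up. A row lasts 1/10 s, in which the tool goes at most 50 mm and 8.59 degrees, less where a joint would pass 70% of its speed; a pose out of reach is approached as far as the arm can. A call with a gripper value outside its range is refused whole. "jaw" is the closure, from 0 (fully open) to 1 (shut), set as the call begins (left out, the last holds). The fingers move at their own pace and stop on an object; "grip_force" is the grip in N (left out, the last holds). Time passes only in rows, so rows that do not move let the fingers close. It gives the time, the measured TCP pose, the force, the opening and the grip force at its end, in the units of the state.
- ctrl.get_obs(): the state, without advancing time (a new reading comes with each control period).
- vision.get_image(name): name is "scene" or "top" or "wrist"; returns a dict with "image" (400x640x3 uint8, blue, green, red), "vertical_fov" (degrees; the focal length in pixels is half the picture's height over the tangent of half this angle, whatever the lens; pixels are square), "cx", "cy" (the principal point, pixels), "dist_coeffs" ([k1, k2, p1, p2, k3] as OpenCV has them; the pictures are not rectified), "R" (3x3) and "t" (3): a world point X has camera coordinates R X + t. Camera axes: x right, y down, z forward; pixel columns grow to the right and rows downward; lengths in m; the calibration is good to about 2 mm. A picture is of the moment at which its call begins. There is no depth.
- ctrl.finish_job(): hands the job in; it is judged then, once.
The state is a dict: "t": time; "q": joint angles; "dq": joint speeds; "effort": joint torques, N m; "tool_pos": TCP position; "tool_rot": TCP orientation; "contact_force": force on the tool from outside, world axes, zero at the start; "wrist_torque": the same for the moment, N m; "opening": finger opening in m; "grip_force": force on a finger pad.
Only numpy, scipy, OpenCV 4.12 (cv2) and the standard library are available. Lean on these libraries where they do the work, as an engineer would, in place of code of your own. Each camera call takes 0.05 s, during which the arm holds its last target. There are 200 camera calls.

## Working session

There is one attempt and no reset: what is moved stays moved. The work goes in short steps, Python scripts to look and compute and a tool call to move; the robot and the scene stay as the last step left them, time stands still between calls to the robot, and variables do not carry over. Pictures are saved under pics/ and viewed, at most 10 in all, crops included, and the job is handed in when it is done.

Besides the shell and the picture viewer there is one more tool, called after "Call:" by a JSON object that holds its "op" and its "data", one argument or row to a line. drive_tool: Moves the arm, as the interface text tells. Its arguments: {"type":"object","properties":{"rows":{"type":"array","items":{"type":"array"}},"jaw":{"type":"number"},"grip_force":{"type":"number"}},"required":["rows"]}

```bash
mkdir -p pics; python3 - <<'E'
from station import ctrl, vision
import cv2
print(ctrl.finger_overhang, ctrl.get_obs())
for n in ("top","scene"):
    d=vision.get_image(n); cv2.imwrite(f"pics/{n}0.png",d["image"])
    print(n,{k:v for k,v in d.items() if k!="image"})
E
```

```text
0.0726 {'t': 0.0, 'q': array([ 1.03700589e+00,  5.33732859e-02,  1.61425777e+00, -1.14465973e-05,
        1.47599477e+00, -1.19052009e-01]), 'dq': array([-8.17032409e-04,  1.57933326e-05,  7.92099365e-04, -5.63215416e-04,
       -9.77901699e-04, -1.39808205e-04]), 'effort': array([ 1.81374256e-03, -3.93701828e+01, -3.70171559e+01, -2.34507769e-05,
        7.17370378e-03, -1.09106170e-05]), 'tool_pos': array([0.25164   , 0.57160102, 0.30267432]), 'tool_rot': array([-6.46676551e-01, -3.07365850e+00,  3.03018204e-03]), 'contact_force': array([ 0.34815079,  0.12148124, -0.82947044]), 'wrist_torque': array([0.02881864, 0.01753957, 0.02198655]), 'grip_force': 0.0, 'opening': 0.0853114527970496}
top {'vertical_fov': 50.60349768218491, 'cx': 321.74022098351, 'cy': 199.70503219163473, 'dist_coeffs': array([0.03483371, 0.        , 0.        , 0.        , 0.        ]), 'R': array([[-0.00790209, -0.99978107, -0.0193747 ],
       [-0.98365098,  0.01125764, -0.1797332 ],
       [ 0.17991196,  0.01763767, -0.98352458]]), 't': array([-0.02898473,  0.58585993,  1.15942867])}
scene {'vertical_fov': 57.9546478335442, 'cx': 319.35682450035813, 'cy': 197.4681483206147, 'dist_coeffs': array([0.00771465, 0.        , 0.        , 0.        , 0.        ]), 'R': array([[ 0.70770067, -0.70650565, -0.00308603],
       [-0.28257575, -0.27904492, -0.9177608 ],
       [ 0.64754205,  0.65037197, -0.39712164]]), 't': array([-0.44101479,  0.21115568,  0.82883281])}
```

View pics/top0.png

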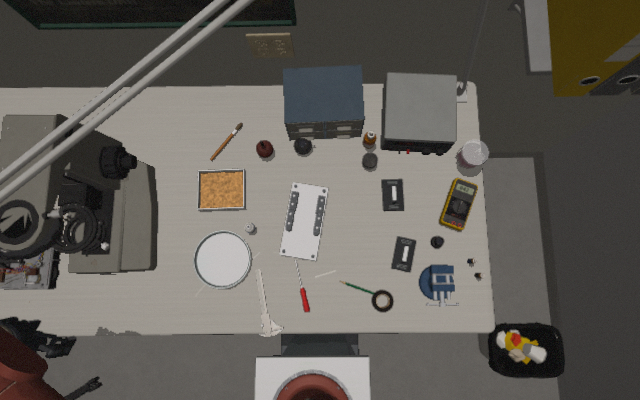

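View pics/scene0.png

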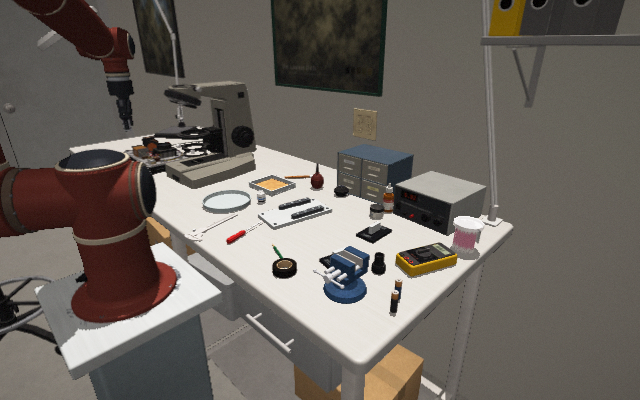

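The top view shows the covers at about (393,195) and (403,254) and the gauge at (304,221), tilted and running up the picture. The tray is at (222,190), the dish at (223,260), the objective at (250,228), the eyepiece at (437,241) and the blower at (265,149). The scene view agrees with this, and the arm is out of the way.

```bash
cat > h.py <<'E'
from station import ctrl, vision
import cv2, numpy as np
from scipy.spatial.transform import Rotation as Ro
def K(d):
    h,w=d["image"].shape[:2]; f=h/2/np.tan(np.radians(d["vertical_fov"])/2)
    return np.array([[f,0,d["cx"]],[0,f,d["cy"]],[0,0,1]])
def ray(d,px,z):
    u=cv2.undistortPoints(np.array(px,float).reshape(-1,1,2),K(d),d["dist_coeffs"]).reshape(-1,2)
    v=np.c_[u,np.ones(len(u))]@d["R"]; c=-d["R"].T@d["t"]
    return (c+v*((z-c[2])/v[:,2])[:,None])[:,:2]
def proj(d,P):
    return cv2.projectPoints(np.array(P,float).reshape(-1,1,3),cv2.Rodrigues(d["R"])[0],d["t"],K(d),d["dist_coeffs"])[0].reshape(-1,2)
def blobs(mask,lo):
    return [c for c in cv2.findContours(mask.astype(np.uint8),cv2.RETR_EXTERNAL,cv2.CHAIN_APPROX_NONE)[0] if cv2.contourArea(c)>lo]
def rect(d,c,z):
    """centre, long-axis yaw, sides of contour cast on plane z"""
    P=ray(d,c.reshape(-1,2),z).astype(np.float32); r=cv2.minAreaRect(P); b=cv2.boxPoints(r)
    e=[b[1]-b[0],b[2]-b[1]]; e.sort(key=np.linalg.norm); l=e[1]
    if l[0]<0:l=-l
    return np.round(r[0],4),round(float(np.arctan2(l[1],l[0])),3),np.round([np.linalg.norm(e[1]),np.linalg.norm(e[0])],4)
E
python3 - <<'E'
from h import *
d=vision.get_image("top"); I=d["image"]; g=I.max(2).astype(int); hsv=cv2.cvtColor(I,cv2.COLOR_BGR2HSV)
def win(m,x0,x1,y0,y1):
    o=np.zeros_like(m); o[y0:y1,x0:x1]=m[y0:y1,x0:x1]; return o
for nm,w in (("c1",(375,412,173,217)),("c2",(385,422,230,278))):
    m=win(g<75,*w)
    for c in blobs(m,200): print(nm,"plate",rect(d,c,.008))
    x,y,ww,hh=cv2.boundingRect(c)
    m=win(g>110,x+6,x+ww-6,y+6,y+hh-6)
    for c in blobs(m,10): print(nm,"rib",rect(d,c,.034))
m=win((hsv[...,1]>90)&(hsv[...,0]<25),190,250,165,215)
for c in blobs(m,300): print("tray",rect(d,c,.004))
for n,p in (("dish",(223,260)),("gauge",(304,221)),("obj",(250,230)),("eye",(437,243)),("blow",(265,150))): print(n,ray(d,[p],.01))
print([g[221,x] for x in range(270,335,3)], [g[y,304] for y in range(176,270,4)])
crop=cv2.resize(I[140:300,190:450],None,fx=3,fy=3,interpolation=cv2.INTER_CUBIC); cv2.imwrite("pics/crop1.png",crop)
E
```

```text
c1 plate (array([ 0.6069, -0.2438]), 0.009, array([0.0939, 0.0598], dtype=float32))
c1 rib (array([ 0.6079, -0.2445]), -0.037, array([0.0387, 0.0116], dtype=float32))
c2 plate (array([ 0.4316, -0.2685]), -0.236, array([0.0932, 0.0537], dtype=float32))
c2 rib (array([ 0.4323, -0.2689]), -0.223, array([0.0439, 0.0122], dtype=float32))
tray (array([0.6305, 0.2691]), -1.545, array([0.1271, 0.1087], dtype=float32))
dish [[0.41900372 0.25376629]]
gauge [[0.53027071 0.01884685]]
obj [[0.50537355 0.17750485]]
eye [[ 0.46237211 -0.36603097]]
blow [[0.74885991 0.13731589]]
[np.int64(160), np.int64(161), np.int64(160), np.int64(161), np.int64(161), np.int64(182), np.int64(87), np.int64(87), np.int64(180), np.int64(196), np.int64(195), np.int64(197), np.int64(195), np.int64(193), np.int64(195), np.int64(113), np.int64(87), np.int64(97), np.int64(160), np.int64(159), np.int64(158), np.int64(160)] [np.int64(160), np.int64(158), np.int64(188), np.int64(197), np.int64(197), np.int64(198), np.int64(197), np.int64(197), np.int64(197), np.int64(196), np.int64(195), np.int64(196), np.int64(195), np.int64(196), np.int64(198), np.int64(195), np.int64(194), np.int64(195), np.int64(196), np.int64(196), np.int64(193), np.int64(144), np.int64(160), np.int64(159)]
```

View pics/crop1.png

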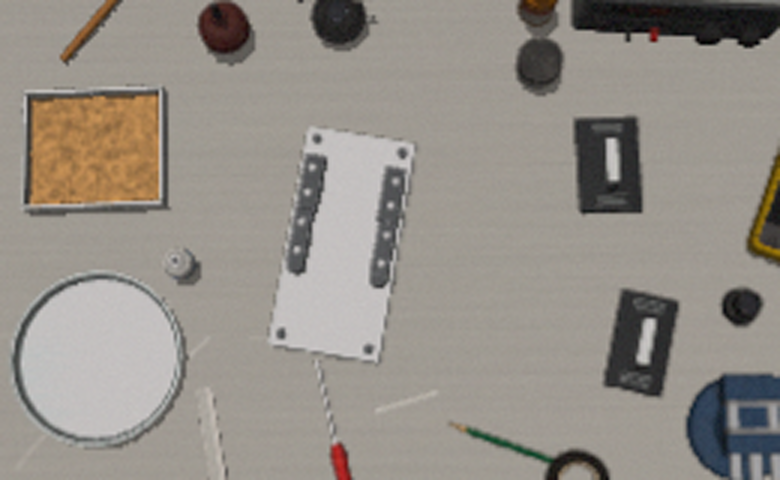

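The crop shows the gauge's bed with the jaws at its far (+x) end, wide at the near end. Both covers lie clear of clutter.

```bash
cat >> h.py <<'E'
def gauge(d,c0=None):
    """gauge centre (on bed), yaw from bed and jaws; polygon masks come from a rough pose"""
    I=d["image"]; g=I.max(2).astype(int)
    win=np.zeros(g.shape,np.uint8)
    c,s=np.cos(c0[2]),np.sin(c0[2]); R=np.array([[c,-s],[s,c]])
    q=np.array([[-.125,-.07],[.125,-.07],[.125,.07],[-.125,.07]])@R.T+c0[:2]
    cv2.fillPoly(win,[np.round(proj(d,np.c_[q,np.full(4,.012)])).astype(np.int32)],1)
    return g,win>0
def status():
    o=ctrl.get_obs(); x=Ro.from_rotvec(o["tool_rot"]).as_matrix()
    return dict(t=round(o["t"],2),p=np.round(o["tool_pos"],4),yawx=round(float(np.degrees(np.arctan2(x[1,0],x[0,0]))),2),z=np.round(x[:,2],3),F=np.round(o["contact_force"],1),op=round(o["opening"],4),gf=round(o["grip_force"],1))
E
python3 - <<'E'
from h import *
d=vision.get_image("top"); g,w=gauge(d,[.53,.019,-.15])
for c in blobs((g>174)&w,100): print("bed part",rect(d,c,.012),cv2.contourArea(c))
for c in blobs((g<125)&w,60): print("jaw",rect(d,c,.024))
hs=cv2.cvtColor(d["image"],cv2.COLOR_BGR2HSV)
w2=np.zeros(g.shape,bool); w2[226:296,188:256]=1
for c in blobs((g>185)&w2,1000):
    P=ray(d,c.reshape(-1,2),.004).astype(np.float32); print("dish",cv2.minEnclosingCircle(P))
e=vision.get_image("wrist"); o=ctrl.get_obs(); cam=-e["R"].T@e["t"]; T=Ro.from_rotvec(o["tool_rot"]).as_matrix()
print("cam in tool",T.T@(cam-o["tool_pos"]), (e["R"]@T).round(3), e["vertical_fov"], e["dist_coeffs"]); print(status())
E
```

```text
bed part (array([0.5327, 0.02  ]), -0.175, array([0.2173, 0.1073], dtype=float32)) 1882.5
jaw (array([ 0.5442, -0.0276]), -0.128, array([0.117, 0.025], dtype=float32))
jaw (array([0.558 , 0.0536]), -0.151, array([0.1176, 0.0227], dtype=float32))
dish ((0.42287740111351013, 0.2567766606807709), 0.07462979108095169)
cam in tool [ 0.08343562 -0.0001854  -0.06892124] [[-0.001  1.     0.002]
 [-0.947 -0.    -0.322]
 [-0.322 -0.002  0.947]] 64.14127215533924 [0.02040301 0.         0.         0.         0.        ]
{'t': 0.25, 'p': array([0.2518, 0.5718, 0.3033]), 'yawx': 156.23, 'z': array([-0.   , -0.001, -1.   ]), 'F': array([-0.2, -0.2, -0.8]), 'op': 0.0854, 'gf': 0.0}
```

Call:
{"op": "drive_tool", "data": {
  "rows": [
    [[-0.024, -0.037, 0], 0],
    [[-0.024, -0.037, 0], 0],
    [[-0.024, -0.037, 0], 0],
    [[-0.024, -0.037, 0], 0],
    [[-0.024, -0.037, 0], 0],
    [[-0.024, -0.037, 0], 0],
    [[-0.024, -0.037, 0], 0]
  ]
}}

```text
t: 0.95
tool_pos: [0.301, 0.2657, 0.3038]
tool_rot: [0.645, 3.074, 0.0]
contact_force: [1.3, -0.5, -0.4]
opening: 0.0853
grip_force: 0.0
```

Call:
{"op": "drive_tool", "data": {
  "rows": [
    [[-0.038, -0.022, 0], 0],
    [[-0.038, -0.022, 0], 0],
    [[-0.038, -0.022, 0], 0],
    [[-0.038, -0.022, 0], 0],
    [[-0.038, -0.022, 0], 0],
    [[-0.038, -0.022, 0], 0],
    [[-0.038, -0.022, 0], 0],
    [[0, 0, 0], -0.13],
    [[0, 0, 0], -0.13],
    [[0, 0, 0], 0]
  ]
}}

```text
t: 1.95
tool_pos: [0.4827, 0.0187, 0.3037]
tool_rot: [-0.245, -3.132, -0.0]
contact_force: [-1.8, 0.0, -0.8]
opening: 0.0855
grip_force: 0.0
```

Call:
{"op": "drive_tool", "data": {
  "rows": [
    [[0, 0, 0], 0],
    [[0, 0, 0], 0]
  ]
}}

```text
t: 2.15
tool_pos: [0.4825, 0.0194, 0.3039]
tool_rot: [0.245, 3.132, -0.0]
contact_force: [-0.5, 0.3, 0.6]
opening: 0.0848
grip_force: 0.0
```

```bash
python3 - <<'E'
from h import *
print(status())
d=vision.get_image("wrist"); cv2.imwrite("pics/w1.png",d["image"]); g,w=gauge(d,[.533,.02,-.16])
print(d["vertical_fov"])
for c in blobs((g>174)&w,300): print("bed",rect(d,c,.012),cv2.contourArea(c))
for c in blobs((g<125)&w,300): print("jaw",rect(d,c,.024),cv2.contourArea(c))
E
```

```text
{'t': 2.15, 'p': array([0.4825, 0.0194, 0.3039]), 'yawx': 171.06, 'z': array([ 0., -0., -1.]), 'F': array([-0.5,  0.3,  0.6]), 'op': 0.0848, 'gf': 0.0}
64.14127215533924
bed (array([0.5294, 0.0212]), -0.178, array([0.2149, 0.1068], dtype=float32)) 8653.0
jaw (array([0.555 , 0.0553]), -0.177, array([0.1194, 0.0225], dtype=float32)) 1459.0
jaw (array([ 0.5417, -0.021 ]), -0.191, array([0.1194, 0.0203], dtype=float32)) 1348.5
jaw (array([0.432, 0.028]), 1.415, array([0.12  , 0.0498], dtype=float32)) 3253.5
```

View pics/w1.png

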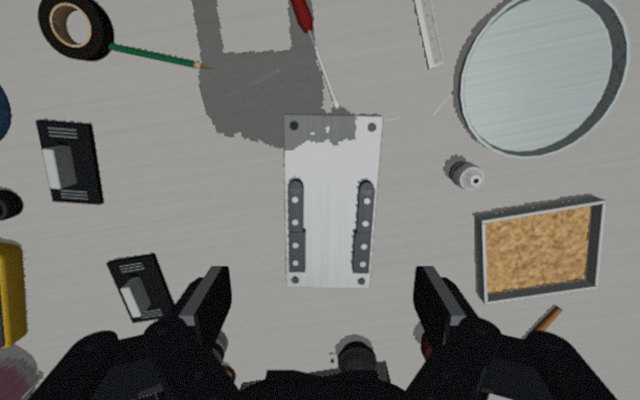

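The wrist view shows the gauge centred at about (333,200), with the fingers straddling below it. The tray is at (540,250), the dish at (545,75), the objective at (467,175) and the covers at (70,162) and (140,288). Next I refine the slot centreline.

```bash
cat >> h.py <<'E'
def slot(d,G,z=.012):
    """inner jaw edges (bed level) at several x in gauge frame G=(x,y,yaw)"""
    g=cv2.cvtColor(d["image"],cv2.COLOR_BGR2GRAY).astype(np.float32); out=[]
    c,s=np.cos(G[2]),np.sin(G[2]); ys=np.arange(-.05,.0501,.00025)
    for x in np.arange(-.025,.0751,.0125):
        if abs(x-.025)<.004: continue
        P=np.c_[G[0]+c*x-s*ys,G[1]+s*x+c*ys,np.full(len(ys),z)]
        u=proj(d,P).astype(np.float32); v=cv2.remap(g,u[:,:1],u[:,1:],cv2.INTER_LINEAR).ravel()
        b=np.median(v[np.abs(ys)<.02]); th=b*.75; dk=v<th
        l=ys[(ys>0)&dk].min(); r=ys[(ys<0)&dk].max(); out.append((x,r,l))
    return np.array(out)
E
python3 - <<'E'
from h import *
d=vision.get_image("wrist"); G=[.5294,.0212,-.178]
o=slot(d,G); print((o*1000).round(2)); m=o[:,1:].mean(1); print("mid fit slope,offset",np.polyfit(o[:,0],m,1))
I=d["image"]; g=I.max(2).astype(int); hs=cv2.cvtColor(I,cv2.COLOR_BGR2HSV)
for c in blobs((hs[...,1]>90)&(hs[...,0]<25)&(np.arange(640)>470)&(np.arange(400)[:,None]<300),3000): print("tray",rect(d,c,.004))
for x0,x1,y0,y1 in((30,110,110,210),(100,185,245,330)):
    w=np.zeros(g.shape,bool); w[y0:y1,x0:x1]=1
    for c in blobs((g>120)&w&(cv2.dilate((g<50).astype(np.uint8),np.ones((15,15)))>0),40): print("rib?",rect(d,c,.034),cv2.boundingRect(c))
    for c in blobs((g<75)&w,800): print("plate",rect(d,c,.008))
w=(np.arange(640)>450)&(np.arange(400)[:,None]<165)
for c in blobs((g>170)&w,3000): print("dishblob",cv2.minEnclosingCircle(ray(d,c.reshape(-1,2),.004).astype(np.float32)))
E
```

```text
[[-25.   -32.5   31.5 ]
 [-12.5  -32.5   31.  ]
 [  0.   -32.5   31.75]
 [ 12.5  -32.5   31.5 ]
 [ 37.5  -29.75  28.75]
 [ 50.   -29.75  28.5 ]
 [ 62.5  -29.75  29.  ]
 [ 75.   -29.75  29.25]]
mid fit slope,offset [ 0.00216667 -0.00053854]
tray (array([0.631 , 0.2716]), -1.542, array([0.1235, 0.1029], dtype=float32))
rib? (array([ 0.4285, -0.2431]), -0.235, array([0.1032, 0.071 ], dtype=float32)) (30, 113, 80, 97)
plate (array([ 0.43  , -0.2639]), -0.233, array([0.0944, 0.0589], dtype=float32))
rib? (array([ 0.6361, -0.2777]), 1.404, array([0.0292, 0.0077], dtype=float32)) (100, 324, 24, 6)
rib? (array([ 0.605 , -0.2414]), 0.025, array([0.0432, 0.0113], dtype=float32)) (121, 287, 20, 30)
rib? (array([ 0.5903, -0.2135]), 0.013, array([0.112 , 0.0961], dtype=float32)) (100, 247, 85, 83)
plate (array([ 0.6149, -0.2296]), 0.02, array([0.1201, 0.0837], dtype=float32))
dishblob ((0.4267675280570984, 0.23036938905715942), 0.06844864785671234)
```

Call:
{"op": "drive_tool", "data": {
  "rows": [
    [[0, 0, 0], -0.08],
    [[0, 0, 0], -0.08],
    [[-0.0176, -0.0375, 0], 0],
    [[-0.0176, -0.0375, 0], 0],
    [[-0.0176, -0.0375, 0], 0],
    [[-0.0176, -0.0375, 0], 0],
    [[-0.0176, -0.0375, 0], 0],
    [[-0.0176, -0.0375, 0.02], 0],
    [[-0.0176, -0.0375, 0.03], 0],
    [[0, 0, 0.03], 0]
  ]
}}

```text
t: 3.25
tool_pos: [0.6082, -0.246, 0.2242]
tool_rot: [-0.002, 3.139, -0.004]
contact_force: [-0.1, -0.4, -0.3]
opening: 0.0856
grip_force: 0.0
```

Call:
{"op": "drive_tool", "data": {
  "rows": [
    [[0, 0, 0.03], 0],
    [[0, 0, 0], 0],
    [[0, 0, 0], 0]
  ]
}}

```text
t: 3.55
tool_pos: [0.6067, -0.2415, 0.1945]
tool_rot: [0.008, -3.141, -0.001]
contact_force: [0.5, 0.2, 1.2]
opening: 0.0857
grip_force: 0.0
```

```bash
cat >> h.py <<'E'
def wcover(d,z0=0.,lo=1500,near=None):
    """dark plate & bright rib seen in wrist image; cast with underside at z0"""
    I=d["image"]; g=I.max(2).astype(int)
    out=[]
    for c in blobs((g>115),60):
        r=rect(d,c,z0+.034)
        if .03<r[2][0]<.055 and .006<r[2][1]<.02: out.append(r)
    return out
E
python3 - <<'E'
from h import *
print(status()); d=vision.get_image("wrist"); cv2.imwrite("pics/w2.png",d["image"]); print(wcover(d))
E
```

```text
{'t': 3.55, 'p': array([ 0.6067, -0.2415,  0.1945]), 'yawx': -179.7, 'z': array([-0.001,  0.   , -1.   ]), 'F': array([0.5, 0.2, 1.2]), 'op': 0.0857, 'gf': 0.0}
[(array([ 0.6145, -0.4455]), 1.186, array([0.0498, 0.0197], dtype=float32))]
```

View pics/w2.png

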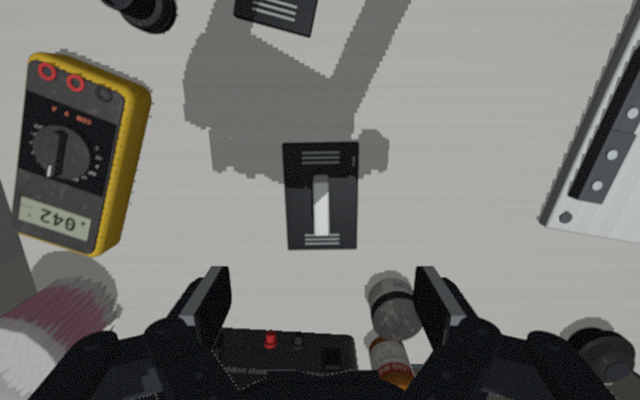

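The cover's rib is at (321,205), centred between the fingers. The jar and the power supply lie beyond them with room to spare, so I descend and grip.

Call:
{"op": "drive_tool", "data": {
  "rows": [
    [[0, 0.001, 0.035], 0],
    [[0, 0, 0.035], 0],
    [[0, 0, 0.025], 0],
    [[0, 0, 0.0135], 0],
    [[0, 0, 0], 0],
    [[0, 0, 0], 0]
  ]
}}

```text
t: 4.2
tool_pos: [0.6081, -0.2414, 0.0884]
tool_rot: [-0.008, 3.139, -0.003]
contact_force: [0.9, 0.3, 0.0]
opening: 0.0856
grip_force: 0.0
```

Call:
{"op": "drive_tool", "data": {
  "rows": [
    [[0, 0, 0], 0],
    [[0, 0, 0], 0],
    [[0, 0, 0], 0],
    [[0, 0, 0], 0],
    [[0, 0, 0], 0],
    [[0, 0, 0], 0],
    [[0, 0, 0], 0],
    [[0, 0, 0], 0]
  ],
  "jaw": 1.0,
  "grip_force": 50
}}

```text
t: 5.0
tool_pos: [0.607, -0.241, 0.0865]
tool_rot: [-0.008, 3.141, -0.0]
contact_force: [-0.3, 0.4, 2.4]
opening: 0.0107
grip_force: 52.1
```

Call:
{"op": "drive_tool", "data": {
  "rows": [
    [[0, 0, -0.03], 0],
    [[0, 0, -0.04], 0],
    [[0, 0, -0.03], 0],
    [[0.0231, 0.0353, 0], 0],
    [[0.0231, 0.0353, 0], 0],
    [[0.0231, 0.0353, 0], 0],
    [[0.0231, 0.0353, 0], 0],
    [[0.0231, 0.0353, 0], 0],
    [[0.0231, 0.0353, 0], 0],
    [[0.0231, 0.0353, 0], 0]
  ]
}}

```text
t: 6.0
tool_pos: [0.4421, 0.0066, 0.1852]
tool_rot: [0.007, -3.14, -0.001]
contact_force: [0.6, 0.2, -0.2]
opening: 0.0107
grip_force: 51.6
```

Call:
{"op": "drive_tool", "data": {
  "rows": [
    [[0.0231, 0.0353, 0], 0],
    [[0, 0, 0], 0.09],
    [[0, 0, 0], 0.09],
    [[0, 0, 0], 0],
    [[0, 0, 0], 0],
    [[0, 0, 0], 0]
  ]
}}

```text
t: 6.6
tool_pos: [0.4204, 0.0403, 0.1858]
tool_rot: [-0.273, -3.129, 0.0]
contact_force: [0.0, -0.1, -1.0]
opening: 0.0107
grip_force: 51.6
```

```bash
python3 - <<'E'
from h import *
print(status()); d=vision.get_image("wrist"); cv2.imwrite("pics/w3.png",d["image"])
try:
    o=slot(d,[.5293,.0207,-.176]); print((o*1000).round(1))
except Exception as e: print(e)
# expected lateral of TCP in gauge frame
p=ctrl.get_obs()["tool_pos"]; c,s=np.cos(-.176),np.sin(-.176); v=p[:2]-[.5293,.0207]; print("tcp in gauge",c*v[0]+s*v[1],-s*v[0]+c*v[1])
E
```

```text
{'t': 6.6, 'p': array([0.4204, 0.0403, 0.1858]), 'yawx': 170.03, 'z': array([-0.001,  0.   , -1.   ]), 'F': array([ 0. , -0.1, -1. ]), 'op': 0.0107, 'gf': 51.6}
[[-25.  -11.   10.8]
 [-12.5 -11.   10.8]
 [  0.  -11.2  11.8]
 [ 12.5 -11.   10.8]
 [ 37.5 -18.5  18.5]
 [ 50.  -19.2  19. ]
 [ 62.5 -13.7  13.8]
 [ 75.   -2.5   0. ]]
tcp in gauge -0.11054662909714369 0.0002475996931659563
```

View pics/w3.png

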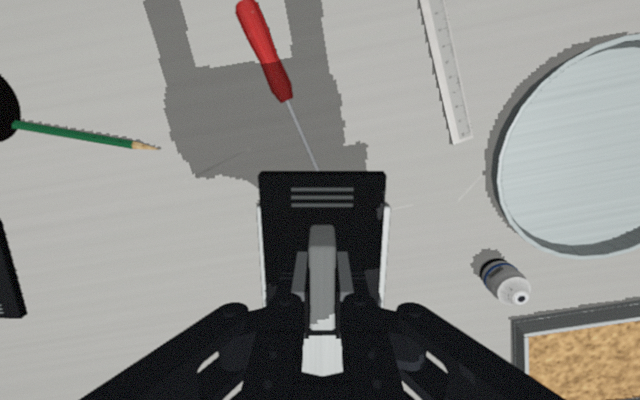

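The cover is held square, with its rear edge at row 172, columns 258–386. The gripper hides the jaws in this view.

```bash
python3 - <<'E'
from h import *
o=ctrl.get_obs(); d=vision.get_image("wrist"); P=ray(d,[(258,172),(386,172)],o["tool_pos"][2]-.0865+.008)
T=Ro.from_rotvec(o["tool_rot"]).as_matrix()
q=(np.c_[P,[o["tool_pos"][2]]*2]-o["tool_pos"])@T; print(q.round(4))
E
```

```text
[[ 0.0489 -0.0304  0.    ]
 [ 0.0489  0.03    0.    ]]
```

Call:
{"op": "drive_tool", "data": {
  "rows": [
    [[0, 0, 0.03], 0],
    [[0, 0, 0.03], 0],
    [[0, 0, 0.0155], 0],
    [[0, 0, 0.01], 0],
    [[0, 0, 0], 0],
    [[0, 0, 0], 0]
  ]
}}

```text
t: 7.3
tool_pos: [0.4211, 0.0404, 0.1012]
tool_rot: [0.274, 3.129, 0.0]
contact_force: [0.6, -0.2, -0.9]
opening: 0.0108
grip_force: 51.7
```

Call:
{"op": "drive_tool", "data": {
  "rows": [
    [[-0.012, 0, 0.0005], 0],
    [[-0.012, 0, 0], 0],
    [[-0.01, 0, 0], 0],
    [[-0.006, 0, 0], 0],
    [[-0.006, 0, 0], 0],
    [[-0.006, 0, 0], 0],
    [[0, 0, 0], 0]
  ]
}}

```text
t: 8.0
tool_pos: [0.4724, 0.0314, 0.1003]
tool_rot: [0.274, 3.129, -0.0]
contact_force: [0.6, -0.3, -2.2]
opening: 0.011
grip_force: 51.7
```

```bash
cat >> h.py <<'E'
def tg():
    p=ctrl.get_obs()["tool_pos"]; c,s=np.cos(-.176),np.sin(-.176); v=p[:2]-[.5293,.0207]; return "tcp in gauge mm",round(1000*(c*v[0]+s*v[1]),1),round(1000*(-s*v[0]+c*v[1]),1)
E
python3 -c "
from h import *
print(status(),tg())"
```

```text
{'t': 8.0, 'p': array([0.4724, 0.0314, 0.1003]), 'yawx': 169.98, 'z': array([ 0., -0., -1.]), 'F': array([ 0.6, -0.3, -2.2]), 'op': 0.011, 'gf': 51.7} ('tcp in gauge mm', np.float64(-57.9), np.float64(0.5))
```

Call:
{"op": "drive_tool", "data": {
  "rows": [
    [[-0.008, -0.0003, 0], 0],
    [[-0.008, 0, 0], 0],
    [[-0.008, 0, 0], 0],
    [[-0.005, 0, 0], 0],
    [[-0.002, 0, 0], 0],
    [[-0.002, 0, 0], 0],
    [[0, 0, 0], 0]
  ]
}}

```text
t: 8.7
tool_pos: [0.5042, 0.0254, 0.1]
tool_rot: [-0.274, -3.129, 0.0]
contact_force: [1.0, -0.3, -2.2]
opening: 0.011
grip_force: 51.7
```

Call:
{"op": "drive_tool", "data": {
  "rows": [
    [[-0.002, 0, 0], 0],
    [[-0.002, 0, 0], 0],
    [[-0.002, 0, 0], 0],
    [[0, 0, 0], 0]
  ]
}}

```text
t: 9.1
tool_pos: [0.5092, 0.0246, 0.0996]
tool_rot: [-0.274, -3.127, -0.001]
contact_force: [-4.7, 0.4, 0.3]
opening: 0.0107
grip_force: 51.8
```

```bash
python3 -c "
from h import *
print(status(),tg())"
```

```text
{'t': 9.1, 'p': array([0.5092, 0.0246, 0.0996]), 'yawx': 169.97, 'z': array([-0.003,  0.001, -1.   ]), 'F': array([-4.7,  0.4,  0.3]), 'op': 0.0107, 'gf': 51.8} ('tcp in gauge mm', np.float64(-20.4), np.float64(0.3))
```

Call:
{"op": "drive_tool", "data": {
  "rows": [
    [[-0.0015, 0, 0], 0],
    [[-0.0015, 0, 0], 0],
    [[0, 0, 0], 0],
    [[0, 0, 0], 0]
  ]
}}

```text
t: 9.5
tool_pos: [0.5102, 0.0245, 0.0988]
tool_rot: [-0.275, -3.121, -0.001]
contact_force: [-10.7, 2.8, 4.0]
opening: 0.0111
grip_force: 52.5
```

```bash
python3 -c "
from h import *
print(status(),tg())"
```

```text
{'t': 9.5, 'p': array([0.5102, 0.0245, 0.0988]), 'yawx': 169.93, 'z': array([-0.009,  0.002, -1.   ]), 'F': array([-10.7,   2.8,   4. ]), 'op': 0.0111, 'gf': 52.5} ('tcp in gauge mm', np.float64(-19.5), np.float64(0.4))
```

The cover is stopped at the step with rising force and no progress, so it is the good one and goes in the tray.

Call:
{"op": "drive_tool", "data": {
  "rows": [
    [[0.006, 0, 0], 0],
    [[0, 0, -0.02], 0],
    [[0, 0, -0.04], 0],
    [[0, 0, -0.03], 0],
    [[-0.0131, 0.0433, 0], 0],
    [[-0.0131, 0.0433, 0], 0],
    [[-0.0131, 0.0433, 0], 0],
    [[-0.0131, 0.0433, 0], 0],
    [[-0.0131, 0.0433, 0], 0],
    [[-0.0131, 0.0433, 0], 0]
  ]
}}

```text
t: 10.5
tool_pos: [0.6308, 0.2689, 0.1903]
tool_rot: [0.273, 3.127, 0.001]
contact_force: [-0.1, -0.6, -1.1]
opening: 0.011
grip_force: 51.6
```

Call:
{"op": "drive_tool", "data": {
  "rows": [
    [[0, 0, 0], -0.1],
    [[0, 0, 0], -0.1],
    [[0, 0, 0], 0],
    [[0, 0, 0], 0]
  ]
}}

```text
t: 10.9
tool_pos: [0.6299, 0.267, 0.1901]
tool_rot: [-0.036, 3.141, 0.0]
contact_force: [0.6, -1.1, -1.6]
opening: 0.0111
grip_force: 51.6
```

```bash
python3 - <<'E'
from h import *
print(status()); d=vision.get_image("wrist"); cv2.imwrite("pics/w4.png",d["image"])
E
```

```text
{'t': 10.9, 'p': array([0.6299, 0.267 , 0.1901]), 'yawx': -178.67, 'z': array([ 0.001,  0.   , -1.   ]), 'F': array([ 0.6, -1.1, -1.6]), 'op': 0.0111, 'gf': 51.6}
```

View pics/w4.png

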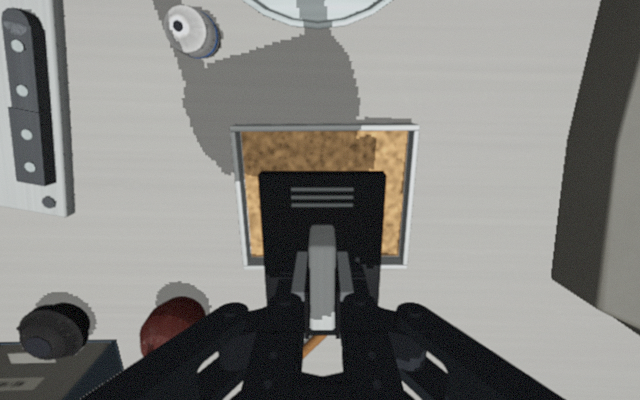

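The tray rim has corners at about (233,127), (416,127), (406,267) and (245,267), with the held cover over it. Now the rim centre.

```bash
python3 - <<'E'
from h import *
d=vision.get_image("wrist"); P=ray(d,[(233,127),(416,127),(406,267),(245,267)],.02); print(P.round(4),P.mean(0).round(4))
E
```

```text
[[0.5704 0.2003]
 [0.5674 0.3339]
 [0.6831 0.339 ]
 [0.6863 0.2026]] [0.6268 0.269 ]
```

Call:
{"op": "drive_tool", "data": {
  "rows": [
    [[0.0015, 0.0015, 0.035], 0],
    [[0, 0, 0.035], 0],
    [[0, 0, 0.018], 0],
    [[0, 0, 0.01], 0],
    [[0, 0, 0], 0],
    [[0, 0, 0], 0]
  ]
}}

```text
t: 11.6
tool_pos: [0.6292, 0.2687, 0.0934]
tool_rot: [-0.039, 3.139, 0.001]
contact_force: [-0.4, -0.3, -0.7]
opening: 0.0111
grip_force: 51.6
```

Call:
{"op": "drive_tool", "data": {
  "rows": [
    [[0, 0, 0], 0],
    [[0, 0, 0], 0],
    [[0, 0, 0], 0],
    [[0, 0, 0], 0]
  ],
  "jaw": 0.5
}}

```text
t: 12.0
tool_pos: [0.6284, 0.2686, 0.0925]
tool_rot: [-0.04, 3.141, 0.0]
contact_force: [0.3, -0.1, 0.0]
opening: 0.0429
grip_force: 0.0
```

Call:
{"op": "drive_tool", "data": {
  "rows": [
    [[0, 0, -0.03], 0],
    [[0, 0, -0.04], 0],
    [[0, 0, -0.04], 0],
    [[0.0161, -0.0409, 0], 0],
    [[0.0161, -0.0409, 0], 0],
    [[0.0161, -0.0409, 0], 0],
    [[0.0161, -0.0409, 0], 0],
    [[0.0161, -0.0409, 0], 0],
    [[0.0161, -0.0409, 0], 0],
    [[0.0161, -0.0409, 0], 0]
  ]
}}

```text
t: 13.0
tool_pos: [0.5219, -0.0219, 0.2024]
tool_rot: [-0.04, 3.141, -0.0]
contact_force: [1.9, -0.8, -0.5]
opening: 0.0427
grip_force: 0.0
```

Call:
{"op": "drive_tool", "data": {
  "rows": [
    [[0.0161, -0.0409, 0], 0],
    [[0.0161, -0.0409, 0], 0],
    [[0.0161, -0.0409, 0], 0],
    [[0.0161, -0.0409, 0], 0],
    [[0.0161, -0.0409, 0], 0],
    [[0.0161, -0.0409, 0], 0],
    [[0, 0, 0], 0.128],
    [[0, 0, 0], 0.128],
    [[0, 0, 0], 0],
    [[0, 0, 0], 0]
  ],
  "jaw": 0
}}

```text
t: 14.0
tool_pos: [0.4323, -0.2682, 0.2022]
tool_rot: [0.357, 3.121, -0.0]
contact_force: [-0.3, 1.2, -0.6]
opening: 0.0856
grip_force: 0.0
```

```bash
python3 - <<'E'
from h import *
print(status()); d=vision.get_image("wrist"); I=d["image"]; cv2.imwrite("pics/w5.png",I)
t=vision.get_image("top")["image"]; cv2.imwrite("pics/both.png",np.hstack([cv2.resize(I[60:320,170:470],(480,416)),cv2.resize(t[150:300,190:320],None,fx=2.4,fy=2.4)[:416] if 0 else cv2.copyMakeBorder(cv2.resize(t[150:300,190:310],None,fx=2.5,fy=2.5),0,41,0,0,0)]))
E
```

```text
{'t': 14.0, 'p': array([ 0.4323, -0.2682,  0.2022]), 'yawx': 166.93, 'z': array([ 0., -0., -1.]), 'F': array([-0.3,  1.2, -0.6]), 'op': 0.0856, 'gf': 0.0}
```

View pics/both.png

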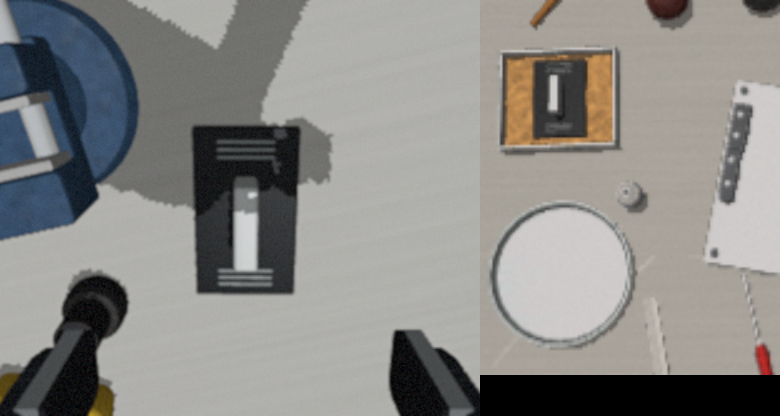

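The first cover lies flat in the tray. The second cover's rib is at full-frame (324,199), centred, with the eyepiece and the vise close on the left. I descend with the fingers partly closed.

Call:
{"op": "drive_tool", "data": {
  "rows": [
    [[0, 0, 0], 0],
    [[0, 0, 0.03], 0],
    [[0, 0, 0.035], 0],
    [[0, 0, 0.025], 0],
    [[0, 0, 0.015], 0],
    [[0, 0, 0.0107], 0],
    [[0, 0, 0], 0],
    [[0, 0, 0], 0]
  ],
  "jaw": 0.4
}}

```text
t: 14.9
tool_pos: [0.433, -0.2687, 0.0874]
tool_rot: [0.361, 3.119, -0.002]
contact_force: [0.2, -0.3, 0.2]
opening: 0.051
grip_force: 0.0
```

Call:
{"op": "drive_tool", "data": {
  "rows": [
    [[0, 0, 0], 0],
    [[0, 0, 0], 0],
    [[0, 0, 0], 0],
    [[0, 0, 0], 0],
    [[0, 0, 0], 0],
    [[0, 0, 0], 0]
  ],
  "jaw": 1.0,
  "grip_force": 50
}}

```text
t: 15.5
tool_pos: [0.433, -0.2687, 0.0875]
tool_rot: [0.361, 3.119, -0.001]
contact_force: [-0.5, 0.5, 6.3]
opening: 0.0105
grip_force: 51.9
```

Call:
{"op": "drive_tool", "data": {
  "rows": [
    [[0, 0, -0.03], 0],
    [[0, 0, -0.04], 0],
    [[0, 0, -0.03], 0],
    [[0.0117, 0.0425, 0], 0],
    [[0.0117, 0.0425, 0], 0],
    [[0.0117, 0.0425, 0], 0],
    [[0.0117, 0.0425, 0], 0],
    [[0.0117, 0.0425, 0], 0],
    [[0.0117, 0.0425, 0], 0],
    [[0.0117, 0.0425, 0], 0]
  ]
}}

```text
t: 16.5
tool_pos: [0.4197, 0.0417, 0.1857]
tool_rot: [-0.362, -3.12, 0.0]
contact_force: [0.1, 0.4, -0.8]
opening: 0.0107
grip_force: 50.8
```

Call:
{"op": "drive_tool", "data": {
  "rows": [
    [[0, 0, 0], -0.055],
    [[0, 0, 0], 0],
    [[0, 0, 0], 0],
    [[0, 0, 0], 0]
  ]
}}

```text
t: 16.9
tool_pos: [0.4206, 0.0393, 0.186]
tool_rot: [-0.279, -3.129, 0.0]
contact_force: [-0.3, 0.9, -0.8]
opening: 0.0104
grip_force: 50.8
```

```bash
python3 - <<'E'
from h import *
print(status(),tg()); d=vision.get_image("wrist"); I=d["image"]; o=ctrl.get_obs()
g=I.max(2).astype(int)
# rear plate edge: dark rows in columns 290..350, left/right dark extents below it
col=g[:,322-25]; r=np.where(g[100:260,270:375].mean(1)<75)[0].min()+100
row=g[r+8]; dk=np.where(row[200:440]<60)[0]+200; print(r,dk.min(),dk.max())
P=ray(d,[(dk.min(),r+8),(dk.max(),r+8),(322,r)],o["tool_pos"][2]-.0875+.008)
T=Ro.from_rotvec(o["tool_rot"]).as_matrix(); print(((np.c_[P,[o["tool_pos"][2]]*3]-o["tool_pos"])@T).round(4))
cv2.imwrite("pics/w6.png",I)
E
```

```text
{'t': 16.9, 'p': array([0.4206, 0.0393, 0.186 ]), 'yawx': 169.8, 'z': array([-0.001, -0.   , -1.   ]), 'F': array([-0.3,  0.9, -0.8]), 'op': 0.0104, 'gf': 50.8} ('tcp in gauge mm', np.float64(-110.3), np.float64(-0.7))
167 265 378
[[ 0.0474 -0.0274  0.    ]
 [ 0.0474  0.0265  0.    ]
 [ 0.0513 -0.0002  0.    ]]
```

View pics/w6.png

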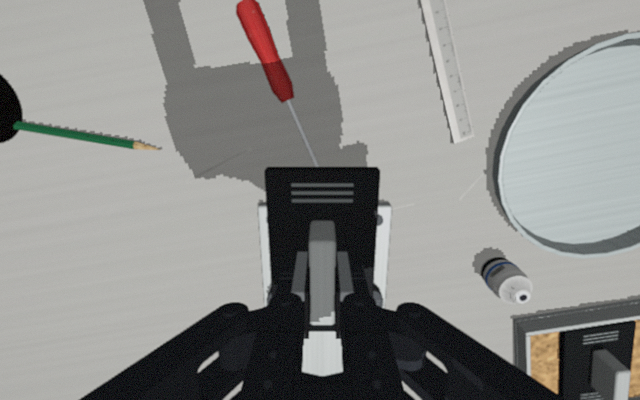

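The narrower cover is held square at rows 167 and below, columns 265–378. I align it, lower it, and slide it in.

Call:
{"op": "drive_tool", "data": {
  "rows": [
    [[0, 0.0008, 0.03], 0],
    [[0, 0, 0.03], 0],
    [[0, 0, 0.0145], 0],
    [[0, 0, 0.01], 0],
    [[0, 0, 0], 0],
    [[0, 0, 0], 0]
  ]
}}

```text
t: 17.55
tool_pos: [0.4214, 0.0405, 0.1026]
tool_rot: [0.277, 3.128, -0.0]
contact_force: [-0.0, 0.7, -2.0]
opening: 0.0106
grip_force: 50.9
```

Call:
{"op": "drive_tool", "data": {
  "rows": [
    [[-0.015, 0, 0], 0],
    [[-0.015, 0, 0], 0],
    [[-0.01, 0, 0], 0],
    [[-0.008, 0, 0], 0],
    [[-0.008, 0, 0], 0],
    [[-0.008, 0, 0], 0],
    [[-0.008, 0, 0], 0],
    [[-0.008, 0, 0], 0],
    [[0, 0, 0], 0],
    [[0, 0, 0], 0]
  ]
}}

```text
t: 18.55
tool_pos: [0.4995, 0.0269, 0.1017]
tool_rot: [-0.276, -3.129, -0.0]
contact_force: [0.3, 0.7, -1.0]
opening: 0.0109
grip_force: 50.9
```

```bash
python3 -c "
from h import *
print(status(),tg())"
```

```text
{'t': 18.55, 'p': array([0.4995, 0.0269, 0.1017]), 'yawx': 169.93, 'z': array([-0.001,  0.   , -1.   ]), 'F': array([ 0.3,  0.7, -1. ]), 'op': 0.0109, 'gf': 50.9} ('tcp in gauge mm', np.float64(-30.4), np.float64(0.9))
```

Call:
{"op": "drive_tool", "data": {
  "rows": [
    [[-0.003, -0.0007, 0.001], 0],
    [[-0.003, 0, 0], 0],
    [[-0.003, 0, 0], 0],
    [[-0.003, 0, 0], 0],
    [[-0.003, 0, 0], 0],
    [[-0.003, 0, 0], 0],
    [[-0.003, 0, 0], 0],
    [[0, 0, 0], 0]
  ]
}}

```text
t: 19.35
tool_pos: [0.5206, 0.0225, 0.101]
tool_rot: [0.276, 3.129, 0.0]
contact_force: [-1.3, 0.6, -1.7]
opening: 0.0109
grip_force: 50.9
```

```bash
python3 -c "
from h import *
print(status(),tg())"
```

```text
{'t': 19.35, 'p': array([0.5206, 0.0225, 0.101 ]), 'yawx': 169.92, 'z': array([ 0., -0., -1.]), 'F': array([-1.3,  0.6, -1.7]), 'op': 0.0109, 'gf': 50.9} ('tcp in gauge mm', np.float64(-8.9), np.float64(0.2))
```

Its front is about 10 mm past the step with no resistance, so I continue.

Call:
{"op": "drive_tool", "data": {
  "rows": [
    [[-0.004, 0, 0], 0],
    [[-0.004, 0, 0], 0],
    [[-0.004, 0, 0], 0],
    [[-0.004, 0, 0], 0],
    [[-0.004, 0, 0], 0],
    [[-0.004, 0, 0], 0],
    [[0, 0, 0], 0],
    [[0, 0, 0], 0]
  ]
}}

```text
t: 20.15
tool_pos: [0.5438, 0.0183, 0.1008]
tool_rot: [-0.276, -3.129, -0.0]
contact_force: [-0.2, 0.2, -2.7]
opening: 0.0109
grip_force: 50.9
```

```bash
python3 -c "
from h import *
print(status(),tg())"
```

```text
{'t': 20.15, 'p': array([0.5438, 0.0183, 0.1008]), 'yawx': 169.92, 'z': array([-0.,  0., -1.]), 'F': array([-0.2,  0.2, -2.7]), 'op': 0.0109, 'gf': 50.9} ('tcp in gauge mm', np.float64(14.7), np.float64(0.2))
```

It runs clearly between the narrow jaws (front about 34 mm past the step) with no resistance, so it is worn and goes in the dish.

Call:
{"op": "drive_tool", "data": {
  "rows": [
    [[0, 0, -0.02], 0],
    [[0, 0, -0.04], 0],
    [[0, 0, -0.04], 0],
    [[0.0263, 0.0354, 0], 0],
    [[0.0263, 0.0354, 0], 0],
    [[0.0263, 0.0354, 0], 0],
    [[0.0263, 0.0354, 0], 0],
    [[0.0263, 0.0354, 0], 0],
    [[0.0263, 0.0354, 0], 0],
    [[0, 0, 0], 0]
  ]
}}

```text
t: 21.15
tool_pos: [0.4229, 0.2584, 0.2007]
tool_rot: [-0.266, -3.129, -0.002]
contact_force: [0.8, -0.5, -2.0]
opening: 0.0108
grip_force: 50.8
```

Call:
{"op": "drive_tool", "data": {
  "rows": [
    [[0, 0, 0.03], 0],
    [[0, 0, 0.035], 0],
    [[0, 0, 0.02], 0],
    [[0, 0, 0.015], 0],
    [[0, 0, 0.0075], 0],
    [[0, 0, 0], 0],
    [[0, 0, 0], 0]
  ]
}}

```text
t: 21.85
tool_pos: [0.4262, 0.255, 0.094]
tool_rot: [0.276, 3.128, 0.001]
contact_force: [-0.6, -0.6, -1.8]
opening: 0.0107
grip_force: 50.9
```

```bash
python3 -c "
from h import *
print(status())"
```

```text
{'t': 21.85, 'p': array([0.4262, 0.255 , 0.094 ]), 'yawx': 169.91, 'z': array([ 0.001,  0.   , -1.   ]), 'F': array([-0.6, -0.6, -1.8]), 'op': 0.0107, 'gf': 50.9}
```

Call:
{"op": "drive_tool", "data": {
  "rows": [
    [[0, 0, 0.001], 0],
    [[0, 0, 0], 0],
    [[0, 0, 0], 0]
  ]
}}

```text
t: 22.15
tool_pos: [0.4257, 0.2551, 0.0927]
tool_rot: [0.276, 3.129, 0.0]
contact_force: [0.1, 0.3, -0.9]
opening: 0.0106
grip_force: 50.8
```

Call:
{"op": "drive_tool", "data": {
  "rows": [
    [[0, 0, 0], 0],
    [[0, 0, 0], 0],
    [[0, 0, 0], 0],
    [[0, 0, 0], 0],
    [[0, 0, -0.02], 0],
    [[0, 0, -0.04], 0],
    [[0, 0, -0.04], 0],
    [[0, 0, -0.03], 0],
    [[0.02, -0.04, 0], 0],
    [[0, -0.04, 0], 0]
  ],
  "jaw": 0.5
}}

```text
t: 23.15
tool_pos: [0.3912, 0.1799, 0.2238]
tool_rot: [0.27, 3.128, 0.001]
contact_force: [0.1, -0.5, -1.0]
opening: 0.0428
grip_force: 0.0
```

Call:
{"op": "drive_tool", "data": {
  "rows": [
    [[0, -0.04, 0], 0],
    [[0, -0.04, 0], 0],
    [[0, -0.04, 0], 0],
    [[0, -0.04, 0], 0],
    [[0, 0, 0], 0],
    [[0, 0, 0], 0]
  ]
}}

```text
t: 23.75
tool_pos: [0.3639, 0.0216, 0.2225]
tool_rot: [0.28, 3.128, 0.001]
contact_force: [0.2, 0.1, 0.5]
opening: 0.0427
grip_force: 0.0
```

```bash
python3 - <<'E'
from h import *
print(status()); d=vision.get_image("top"); I=d["image"]
cv2.imwrite("pics/end.png",cv2.resize(I[130:300,180:320],None,fx=3.4,fy=3.4,interpolation=cv2.INTER_CUBIC))
g=I.max(2).astype(int)
for w in ((200,245,170,210),(200,248,235,285)):
    m=np.zeros(g.shape,bool); m[w[2]:w[3],w[0]:w[1]]=1
    for c in blobs((g<75)&m,200): print(rect(d,c,.012))
E
```

```text
{'t': 23.75, 'p': array([0.3639, 0.0216, 0.2225]), 'yawx': 169.77, 'z': array([ 0.001,  0.   , -1.   ]), 'F': array([0.2, 0.1, 0.5]), 'op': 0.0427, 'gf': 0.0}
(array([0.6289, 0.2651]), 0.03, array([0.0933, 0.0628], dtype=float32))
(array([0.4235, 0.2517]), -0.174, array([0.0913, 0.0558], dtype=float32))
```

View pics/end.png

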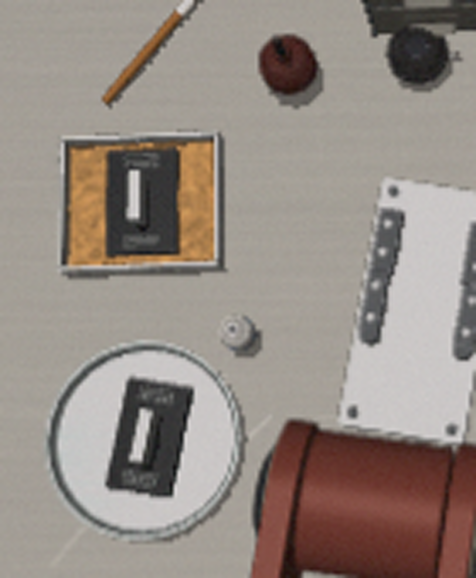

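Both covers lie flat near the middles of their floors, at (142,203) in the tray and (150,437) in the dish. The objective and the blower have not moved and the arm is clear.

```bash
python3 -c "
from station import ctrl
print(ctrl.finish_job())"
```

```text
the job is handed in; nothing more can be done
None
```

I gauged both covers and handed the job in at about 24 s: the good one (stopped at the step) lies flat in the tray, the worn one (ran on between the narrow jaws) flat in the dish; the judge's verdict was not shown.

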